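# Tip the change parts off the flap and hold it at balance

### The job

Take the hinged tipping flap by its black T-handle and swing it up steadily, so that the three loose machine parts lying on it slide off over the hinge into the blue bin; do not touch the parts with the fingers. Carry on to the flap's balance point, where it stands straight up and would fall either way, and finish there still gripping the handle, holding the flap upright and still. Never fling or drop the flap or let it go over to the bin side, keep the bin where it stands, and leave the oil bottle, tub, wrench and mug alone.

Things in the scene. Friction and masses are not known exactly. Their poses are not given: they have to be found in the camera images.
- station: Fixed grey steel stand: base plate 340 x 230 x 8 mm, two hinge posts 120 mm tall (14 mm wide, inner faces 188 mm apart) beside the hinge, a thin back plate 158 mm tall beyond the bin. Origin on the bench straight below the middle of the hinge. x runs from the flap side (handle at -x) to the bin side (+x), y parallel to the hinge, z up.
- flap_hinge (a point): Middle of the flap's hinge axis, fixed, 110 mm above the bench. Axes as station (y along the hinge). At joint value t the handle centre is at -165*cos(t) mm along x and +165*sin(t) mm along z from here.
- flap_handle (a point): Centre of the black T-handle, a cylinder 40 mm long, 22 mm diameter, parallel to the hinge (point y); height 110 mm with the flap down, 275 mm standing. A 12 mm stem joins its middle to the flap's lip, 35 mm away. Its flat free ends can be pinched from above (40 mm, along the hinge); it then turns between the pads as the flap swings. Its x axis points to the hinge, z off the flap's top face.
- flap (a joint): Flap angle, rad: 0 = level on its rests (start), grows as the handle rises; 1.571 = straight up, the balance point; beyond it falls to the bin side (stop 2.7). Swings freely, nothing holds it. Aluminium plate 131 x 148 x 6 mm, orange cheeks and end lip 15 mm above and below it, open at the hinge end; 0.45 kg (under 6 N at the handle). The parts start to slide at about 0.4 to 0.7.
- bin: Loose blue open bin 172 x 166 mm, 66 mm high, walls and floor 4 mm, 0.5 kg, standing on the station's base under and beyond the hinge. Origin at the centre of its underside; axes nearly as the station's.
- bushing: Brass bushing, a ring 34 mm outside, 18 mm bore, 24 mm high, about 90 g, standing on the flap. Origin at the centre of its underside.
- shoe: Green plastic guide shoe, 38 x 28 mm foot 12 mm thick with a 14 mm wide rib on top, 24 mm high in all, about 50 g. Origin at the centre of its underside.
- spacer: Dark steel spacer block 30 x 30 mm, 24 mm high, about 120 g. Origin at the centre of its underside.
- oil: Bystander: yellow oil bottle with red cap, 56 mm diameter, 150 mm tall. Origin at the centre of its underside.
- tub: Bystander: grey open plastic tub 110 x 90 mm, 50 mm high. Origin at the centre of its underside.
- wrench: Bystander: steel wrench 170 mm long lying on the bench. Origin on its underside.
- mug: Bystander: white mug, 76 mm rim diameter, 90 mm tall, with handle. Origin at the centre of its underside.
Things that resemble listed ones, but are neither listed nor needed, are in the scene too. There is more than one size of the shoe; the job needs the smallest.

How it is judged:
By the outcome, as a careful person would: the job done as asked, in the order asked, and still so for the second after the job is handed in, while the arm keeps its last pose, push and grip.
It also fails if it takes over 38 s, if anything falls off the work surface, if the arm or the gripper's body presses on something with over 40 N, if the wrist force passes 120 N, or if a joint passes its speed limit or range.

### The arm

A 6-joint arm with a two-finger parallel gripper is mounted at the origin on the work surface. World frame = base frame: x ahead of the robot, y to its left, z up, the work surface at z = 0. Lengths are in mm, angles in rad, forces in N, time in s.
With the tool pointing down it reaches from about 275 to 750 mm from the base axis. Payload 10.2 kg.
Tool frame: the origin (TCP) lies midway between the tips of the shut fingers; the grasp point (between the pads) lies 19 mm behind it (ctrl.grip_depth is the distance from the TCP to the grasp point, in mm); y points along the fingers, x is the direction in which the jaws open and shut, and the axes are right-handed (so a half turn about y gives the same grasp; the last joint's range is limited). The gripper opens to 85 mm and grips with 20 to 120 N. Pads are 22 mm wide; open, the fingers measure 114 mm over their backs; the gripper's body (76 mm by 85 mm) begins 54 mm behind the grasp point. The pads swing forward as they close: fully open they stand 13 mm farther back than shut.
Start: joints at [1.046, 0.313, 1.498, -0, 1.331, -0.223], TCP at [156.063, 501.274, 231.294] pointing down, gripper open.
Joint ranges: [-2.94, 2.94], [-0.97, 2.17], [0.19, 2.56], [-1.23, 4.37], [0.02, 3.11], [-2.88, 2.88]. Speed limits (rad/s): [2.39, 2.39, 3.01, 3.14, 3.14, 3.14].

### API

Orientations are given as a unit quaternion [w, x, y, z].
In Python, from rig import ctrl gives the robot as it stands. The module is installed in compiled form; this text tells all that it offers.
- The arm moves only by the tool drive_tool, never from a script. Its arguments are lists of equal length, an entry for each row: "gripper": the closure, from 0 (fully open) to 1 (shut); "offset": the shift along the tool's x, y, z in m, a list of three; "turn": the turn about the tool's y in degrees. In form: {"gripper": [gripper, ...], "offset": [[tx, ty, tz], ...], "turn": [turn, ...]}. A call has 1 to 20 rows; each row shifts and turns the commanded pose from where the row before left it, along the tool's axes as they then stand; what a row does not reach is not made up. A row lasts 1/12 s, in which the tool goes at most 41.7 mm and 7.16 degrees, less where a joint would pass 70% of its speed; a pose out of reach is approached as far as the arm can. A call is refused whole if a number of a shift passes 0.0417 or a number of a turn 7.16, either way. A call with a gripper value outside its range is refused whole. The fingers move at their own pace and stop on an object; "force" is the grip in N (left out, the last holds). Time passes only in rows, so rows that do not move let the fingers close. It gives the time, the measured TCP pose, the force and the opening at its end, in the units of the state.
- ctrl.sense(): the state, without advancing time (a new reading comes with each control period).
- ctrl.capture(name): name is "side" or "top"; returns (picture, depth): 384x512x3 uint8, red, green, blue; 384x512 float32, mm along the optical axis (not along the pixel's ray), 0 where there is no reading.
- ctrl.camera_params(name): a dict with "fovy" (degrees; the focal length in pixels is half the picture's height over the tangent of half this angle, whatever the lens; pixels are square), "cx", "cy" (the principal point, pixels), "view" (4x4, takes a point from world to camera coordinates). Camera axes: x right, y down, z forward; pixel columns grow to the right and rows downward; lengths in mm; the calibration is good to about 2 mm. A picture is of the moment at which its call begins. camera_params takes no time and is no camera call.
- ctrl.finish_job(): hands the job in, once; it reports no verdict.
Trained networks look in the newest picture that a camera, given by its name, has taken for a name from the list of things; names that differ only in an ending like _2 or _b are one class to them, and where a whole thing is asked for, a point or a joint stands for the part that bears it (a point fixed in the world has none). Each returns a list of dicts, best first, with "score" (0 to 1); they miss things now and then, are a little off and sometimes report something else, mostly with a low value. They report only what shows in the picture. A call takes as long as a camera call. They do not tell look-alikes from the thing itself.
- ctrl.boxes_of(camera, query): "centre" ([x, y, z] in mm, in the coordinates of the camera as it stood for that picture, good to about 4 mm: the middle of the surface that is visible of it).
- ctrl.regions_of(camera, query): "mask" (384x512 bool, what is visible of it).
- ctrl.pinpoint(camera, query): "centre" ([x, y, z] in mm, in the coordinates of the camera as it stood for that picture, good to about 4 mm: a listed point, or the origin of a listed thing).
The state is a dict: "time_s": time; "joints": joint angles; "dq": joint speeds; "tau": joint torques, N m; "eef_pos": TCP position; "ee_rot": TCP orientation; "force": force on the tool from outside, world axes, zero at the start; "wrist_torque": the same for the moment, N m; "grip_width": opening from 0.0 (shut) to 1.0 (fully open).
Only numpy, scipy, OpenCV 4.12 (cv2) and the standard library are available. Lean on these libraries where they do the work, as an engineer would, in place of code of your own. Each camera call takes 0.05 s, during which the arm holds its last target.

## Working session

There is one attempt and no reset: what is moved stays moved. The work goes in short steps, Python scripts to look and compute and a tool call to move; the robot and the scene stay as the last step left them, time stands still between calls to the robot, and variables do not carry over. Pictures are saved under pics/ and viewed, and the job is handed in when it is done.

Besides the shell and the picture viewer there is one more tool, called after ">>>" as a command line: name --pt "numbers of a row" for each row, then --argument value for the rest. drive_tool: Moves the arm, as the interface text tells. Its arguments: {"type":"object","properties":{"gripper":{"type":"array","items":{"type":"number"}},"offset":{"type":"array","items":{"type":"array","items":{"type":"number"}}},"turn":{"type":"array","items":{"type":"number"}},"force":{"type":"number"}},"required":["gripper","offset","turn"]}

```bash
mkdir -p pics; cat > h.py <<'E'
from rig import ctrl
import numpy as np, cv2
from scipy.spatial.transform import Rotation as R
def w(cam,p):
    V=np.array(ctrl.camera_params(cam)["view"]); return (np.linalg.inv(V)@np.append(p,1))[:3]
def px(cam,p):
    c=ctrl.camera_params(cam);V=np.array(c["view"]);q=(V@np.append(p,1))[:3];f=192/np.tan(np.radians(c["fovy"]/2))
    return (c["cx"]+f*q[0]/q[2],c["cy"]+f*q[1]/q[2])
def pw(cam,u,v,d):
    c=ctrl.camera_params(cam);f=192/np.tan(np.radians(c["fovy"]/2))
    return w(cam,[(u-c["cx"])*d/f,(v-c["cy"])*d/f,d])
E
python3 - <<'E'
from h import *
np.set_printoptions(precision=3,suppress=True)
for c in("side","top"):
    im,d=ctrl.capture(c);cv2.imwrite(f"pics/{c}0.png",im[:,:,::-1]);np.save(f"{c}0.npy",d)
    for q in("flap_handle","flap_hinge","station"):
        for r in ctrl.pinpoint(c,q): 
            p=w(c,r["centre"]);print(c,q,round(r["score"],2),p,px(c,p))
s=ctrl.sense()
print({k:np.round(v,3) for k,v in s.items()})
E
```

```text
side flap_handle 0.98 [518.077 120.518 112.581] (np.float64(252.32619559830493), np.float64(214.44044273172824))
side flap_handle 0.46 [563.473  60.403 112.077] (np.float64(238.97541147346166), np.float64(196.3306203758412))
side flap_hinge 0.82 [527.102 -38.407 110.388] (np.float64(255.42063105109324), np.float64(172.3684001487996))
side station 0.68 [531.865 -39.194   3.158] (np.float64(254.23188092356628), np.float64(194.51263318757853))
top flap_handle 0.71 [382.598 459.372  -1.511] (np.float64(112.71184704036187), np.float64(246.22946285180393))
top flap_handle 0.66 [519.278 135.044 110.711] (np.float64(207.21653931365012), np.float64(202.4514064446706))
top flap_hinge 0.79 [530.992 -39.32  114.116] (np.float64(262.1769368896048), np.float64(199.62729714933528))
top station 0.69 [527.81  -37.776  -0.501] (np.float64(261.1403910295424), np.float64(206.2669403932543))
{'time_s': np.float64(0.4), 'joints': array([ 1.046,  0.313,  1.498, -0.   ,  1.331, -0.223]), 'dq': array([ 0.001, -0.002, -0.   ,  0.   , -0.002, -0.001]), 'tau': array([ -0.001, -41.182, -25.967,  -0.   ,   0.001,  -0.   ]), 'eef_pos': array([156.052, 501.245, 231.221]), 'ee_rot': array([-0.569,  0.57 ,  0.419, -0.419]), 'force': array([0.245, 0.369, 0.703]), 'wrist_torque': array([ 0.011, -0.04 ,  0.01 ]), 'grip_width': np.float64(1.003)}
```

View pics/side0.png

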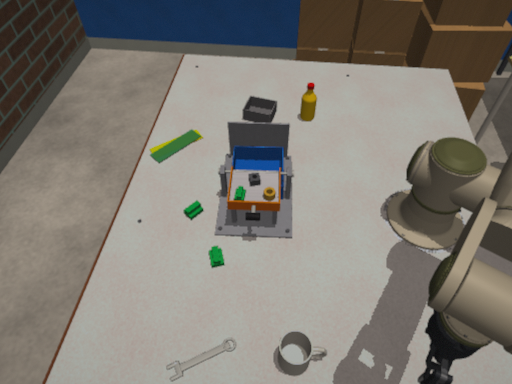

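View pics/top0.png

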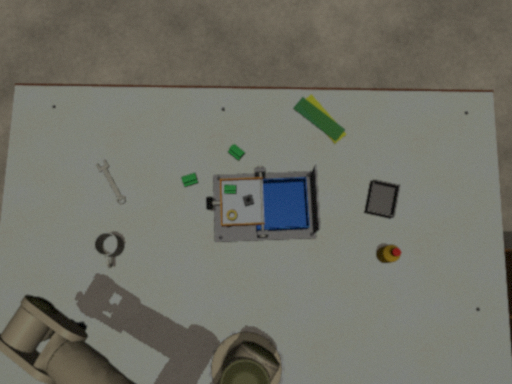

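```bash
python3 - <<'E'
from h import *
np.set_printoptions(precision=2,suppress=True)
print(ctrl.grip_depth, R.from_quat(ctrl.sense()["ee_rot"],scalar_first=True).as_matrix())
for c,b in(("side",(205,110,305,245)),("top",(180,150,340,260))):
    im=cv2.imread(f"pics/{c}0.png");x0,y0,x1,y1=b
    s=5; cv2.imwrite(f"pics/{c}0z.png",cv2.resize(im[y0:y1,x0:x1],None,fx=s if c=="top" else 4.4,fy=s if c=="top" else 4.4,interpolation=cv2.INTER_CUBIC))
    d=np.load(f"{c}0.npy")
    ctrl.capture(c)
    for q in("flap_handle","flap"):
      for r in ctrl.regions_of(c,q):
        m=r["mask"];v,u=np.nonzero(m&(d>0))
        P=np.array([pw(c,a,b_,d[b_,a]) for a,b_ in zip(u,v)])
        print(c,q,round(r["score"],2),len(u),u.min(),u.max(),v.min(),v.max(),"med",np.median(P,0),"min",P.min(0),"max",P.max(0))
E
```

```text
18.700000000000003 [[ 0.3  -0.   -0.95]
 [ 0.95 -0.    0.3 ]
 [-0.   -1.    0.  ]]Traceback (most recent call last):
  File "<stdin>", line 12, in <module>
  File "h.py", line 11, in pw
    return w(cam,[(u-c["cx"])*d/f,(v-c["cy"])*d/f,d])
  File "h.py", line 5, in w
    V=np.array(ctrl.camera_params(cam)["view"]); return (np.linalg.inv(V)@np.append(p,1))[:3]
               ~~~~~~~~~~~~~~~~~~^^^^^
ValueError: time passes only in moves, steps and waits
```

```bash
cat > h.py <<'E'
from rig import ctrl
import numpy as np, cv2
from scipy.spatial.transform import Rotation as R
C={}
def cp(c):
    if c not in C: C[c]=ctrl.camera_params(c)
    return C[c]
def w(cam,p):
    p=np.atleast_2d(p);V=np.linalg.inv(np.array(cp(cam)["view"])); return (p@V[:3,:3].T+V[:3,3]).squeeze()
def px(cam,p):
    c=cp(cam);V=np.array(c["view"]);q=(V@np.append(p,1))[:3];f=192/np.tan(np.radians(c["fovy"]/2))
    return (c["cx"]+f*q[0]/q[2],c["cy"]+f*q[1]/q[2])
def pw(cam,u,v,d):
    c=cp(cam);f=192/np.tan(np.radians(c["fovy"]/2))
    return w(cam,np.stack([(u-c["cx"])*d/f,(v-c["cy"])*d/f,d],-1))
E
python3 - <<'E'
from h import *
np.set_printoptions(precision=1,suppress=True)
for c in("side","top"):
    im,d=ctrl.capture(c)
    for q in("flap_handle","flap"):
      for r in ctrl.regions_of(c,q)[:3]:
        v,u=np.nonzero(r["mask"]&(d>0))
        P=pw(c,u,v,d[v,u])
        print(c,q,round(r["score"],2),len(u),u.min(),u.max(),v.min(),v.max(),"med",np.median(P,0),"min",P.min(0),"max",P.max(0))
    for q in ("flap_handle","flap_hinge","shoe","bushing","spacer","bin"):
        for r in ctrl.pinpoint(c,q)[:4]:
            p=w(c,r["centre"]);print(c,q,round(r["score"],2),p,np.array(px(c,p)))
    # dark pixels near the handle
    g=im.max(2); b=(235,205,275,235) if c=="side" else (198,190,222,216)
    s=np.zeros_like(g,bool);s[b[1]:b[3],b[0]:b[2]]=1
    v,u=np.nonzero(s&(g<50)&(d>0));P=pw(c,u,v,d[v,u]);k=P[:,2]>95;P=P[k]
    print(c,"dark",k.sum(),P.mean(0),P.min(0),P.max(0),u[k].min(),u[k].max(),v[k].min(),v[k].max())
print(ctrl.sense()["time_s"])
E
ls pics
```

```text
side flap_handle 0.75 1852 226 284 169 220 med [522.8  37.6 112.5] min [ 440.8 -146.3    4.4] max [630.2 138.8 138.8]
side flap 0.57 1709 227 280 169 220 med [522.1  46.1 112.5] min [ 446.9 -131.9    4.9] max [627.2 138.8 137.6]
side flap 0.51 736 243 276 96 122 med [ 559.1 -459.1   25.7] min [ 495.2 -565.3   -4.4] max [ 621.3 -382.7   52.9]
side flap_handle 0.86 [516.6 120.2 111.9] [252.9 214.5]
side flap_hinge 0.46 [382.7 454.2   1.5] [293.2 359. ]
side shoe 0.68 [563.9  64.2 113.2] [238.6 197.1]
side shoe 0.56 [714.   50.    1.1] [193.1 212.2]
side shoe 0.5 [516.2 120.8 108.4] [253.  215.5]
side bushing 0.65 [474.2  51.9 112.4] [270.4 196.5]
side spacer 0.58 [527.3   5.4 111.3] [253.7 183.1]
side bin 0.77 [ 526.3 -105.6   10.4] [258.1 177.9]
side bin 0.25 [521.6 120.7 110.5] [251.1 214.8]
side dark 98 [516.1 129.1 116.7] [498.5 116.5 108.9] [535.5 138.8 122.3] 246 259 213 220
top flap_handle 0.77 1923 206 264 173 227 med [521.8  25.7 114. ] min [443.5 -47.5  -4.6] max [621.3 139.3 144.9]
top flap_handle 0.33 711 93 124 232 266 med [382.5 462.2  34.9] min [314.5 417.1  -6.5] max [4
[... 154 characters left out ...]
35.6 113.3] [207. 203.]
top flap_hinge 0.67 [533.5 -35.7 109.4] [261.  199.1]
top flap_hinge 0.58 [484.3  55.2 113.8] [232.  213.7]
top flap_hinge 0.2 [381.9 458.5   0.8] [112.8 246.4]
top shoe 0.56 [561.6  62.8 113.3] [230.3 189.6]
top shoe 0.5 [717.4  54.3   0.2] [235.4 151.7]
top shoe 0.46 [617.2 205.1   0.2] [190.9 179.2]
top bushing 0.73 [ 558.8 -441.5   -0.5] [380.3 199.4]
top bushing 0.57 [481.7  54.7 111.5] [232.2 214.6]
top spacer 0.48 [382.8 456.3   0.4] [113.5 246.1]
top spacer 0.47 [526.    4.  110.8] [248.5 201.1]
top bin 0.7 [528.5 -99.9   8.7] [279.6 206. ]
top dark 62 [516.4 127.4 120.1] [499.2 118.3 113. ] [535.2 135.5 129.7] 207 212 197 208
1.4
side0.png
side0z.png
top0.png
```

View pics/side0z.png

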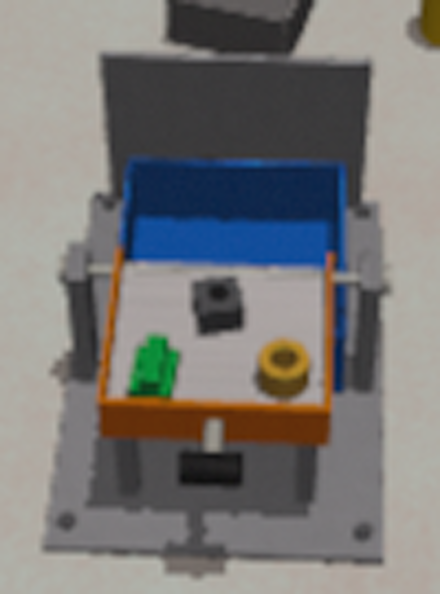

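```bash
python3 - <<'E'
from h import *
np.set_printoptions(precision=1,suppress=True)
for c in("side","top"):
    d=np.load(f"{c}0.npy") if c=="side" else ctrl.capture(c)[1]
    v,u=np.nonzero(d>0);P=pw(c,u,v,d[v,u])
    # back plate top
    k=(P[:,2]>80)&(P[:,2]<165)&(abs(P[:,0]-525)<130)&(P[:,1]<-150)&(P[:,1]>-240);B=P[k]
    if len(B)>5:
        t=B[B[:,2]>135] 
        print(c,"back",len(B),np.polyfit(B[:,0],B[:,1],1),B.mean(0),B.max(0),B.min(0))
    for lo,hi in((400,455),(600,660)):
        k=(P[:,2]>112)&(P[:,2]<130)&(P[:,0]>lo)&(P[:,0]<hi)&(abs(P[:,1]+38)<40);print(c,"post",k.sum(),P[k].mean(0) if k.any() else 0,P[k].min(0),P[k].max(0))
    k=(P[:,2]>108)&(P[:,2]<150)&(abs(P[:,0]-525)<95)&(P[:,1]<114)&(P[:,1]>-30);print(c,"flap",cv2.minAreaRect(P[k][:,:2].astype(np.float32)))
    k=(P[:,2]>2)&(P[:,2]<16)&(abs(P[:,0]-525)<135)&(P[:,1]<175)&(P[:,1]>-235);print(c,"base",cv2.minAreaRect(P[k][:,:2].astype(np.float32)))
E
```

```text
side back 1133 [   0.1 -240.9] [ 538.1 -208.3  121.8] [ 637.9 -198.9  161.3] [ 438.5 -220.4   80.1]
side post 70 [428.6 -40.  118.2] [414.  -61.9 112.2] [454.8  -2.6 128.9]
side post 68 [627.2 -31.1 117.9] [600.4 -53.  112.1] [641.  -14.2 126.1]
side flap ((524.3615112304688, 41.43886947631836), (187.3260955810547, 142.3976287841797), 0.15259170532226562)
side base ((525.03515625, -30.147323608398438), (408.69384765625, 269.61907958984375), 89.94583892822266)
top back 334 [   0.1 -237.8] [ 535.7 -206.3  133.4] [ 636.5 -184.2  164.8] [ 438.5 -216.6   80.2]
top post 94 [431.8 -38.1 119.5] [414.7 -59.2 112.2] [455.    0.9 129.6]
top post 79 [625.5 -29.1 120.8] [600.6 -46.9 112.9] [643.    0.5 129.1]
top flap ((523.1415405273438, 41.999656677246094), (187.51712036132812, 142.86581420898438), 0.9332013726234436)
top base ((524.907470703125, -29.530685424804688), (408.6736145019531, 269.8091125488281), 89.954345703125)
```

>>> drive_tool --gripper '[0,0,0,0,0,0,0,0,0,0]' --pt "0 0 0" --pt "0 0 0" --pt "0 0 0" --pt "0 0 0" --pt "0 0 0" --pt "0 0 0" --pt "0 0 0" --pt "0 0 0" --pt "0 0 0" --pt "0 0 0" --turn '[6.9,6.9,6.9,6.9,6.9,6.9,6.9,6.9,6.9,6.9]' --force 60

```text
time_s: 2.28
eef_pos: [156.1, 501.3, 231.3]
ee_rot: [-0.707, 0.707, 0.021, -0.021]
force: [1.3, -0.4, -0.5]
grip_width: 1.002
```

>>> drive_tool --gripper '[0,0,0,0,0,0,0,0,0,0,0,0,0,0,0,0,0,0,0,0]' --pt "0.0188 0 -0.0218" --pt "0.0188 0 -0.0218" --pt "0.0188 0 -0.0218" --pt "0.0188 0 -0.0218" --pt "0.0188 0 -0.0218" --pt "0.0188 0 -0.0218" --pt "0.0188 0 -0.0218" --pt "0.0188 0 -0.0218" --pt "0.0188 0 -0.0218" --pt "0.0188 0 -0.0218" --pt "0.0188 0 -0.0218" --pt "0.0188 0 -0.0218" --pt "0.0188 0 -0.0218" --pt "0.0188 0 -0.0218" --pt "0.0188 0 -0.0218" --pt "0.0188 0 -0.0218" --pt "0.0188 0 -0.0218" --pt "0 0 0" --pt "0 0 0" --pt "0 0 0" --turn '[0,0,0,0,0,0,0,0,0,0,0,0,0,0,0,0,0,0,0,0]'

```text
time_s: 3.95
eef_pos: [498.6, 152.4, 231.2]
ee_rot: [0.707, -0.707, -0.023, 0.023]
force: [-0.9, -0.3, 0.1]
grip_width: 1.0
```

```bash
python3 - <<'E'
from h import *
np.set_printoptions(precision=2,suppress=True)
s=ctrl.sense();Rm=R.from_quat(s["ee_rot"],scalar_first=True).as_matrix();print(s["time_s"],s["eef_pos"],s["joints"],s["force"]);print(Rm)
print("need tool",Rm.T@(np.array([517.5,128,110-18.7])-s["eef_pos"]),np.degrees(np.arctan2(Rm[1,0],Rm[0,0])))
E
```

```text
3.95 [498.59 152.43 231.22] [0.07 0.31 1.51 0.   1.33 0.01] [-0.89 -0.26  0.09]
[[ 1.   -0.   -0.06]
 [ 0.06  0.    1.  ]
 [-0.   -1.    0.  ]]
need tool [ 17.36 139.9  -25.64] 3.7083663326172
```

>>> drive_tool --gripper '[0,0,0,0,0,0]' --pt "0.0174 0 -0.0257" --pt "0 0.025 0" --pt "0 0.025 0" --pt "0 0.025 0" --pt "0 0.02 0" --pt "0 0 0" --turn '[0,0,0,0,0,0]'

```text
time_s: 4.45
eef_pos: [515.5, 128.5, 133.0]
ee_rot: [0.707, -0.707, -0.021, 0.026]
force: [-1.1, 0.2, 0.1]
grip_width: 1.005
```

```bash
python3 - <<'E'
from h import *
np.set_printoptions(precision=2,suppress=True)
for c,(x0,y0,x1,y1) in(("side",(200,150,310,245)),("top",(180,155,290,245))):
    im,d=ctrl.capture(c);cv2.imwrite(f"pics/{c}1.png",cv2.resize(im[y0:y1,x0:x1,::-1],None,fx=6,fy=6,interpolation=cv2.INTER_CUBIC))
s=ctrl.sense();print(s["eef_pos"])
for z in (140,120): print(px("side",[517.5,128,z]))
E
```

```text
[517.72 128.33 136.94]
(np.float64(252.08019030876153), np.float64(210.6304113795618))
(np.float64(252.18354726085656), np.float64(215.047253464386))
```

View pics/side1.png

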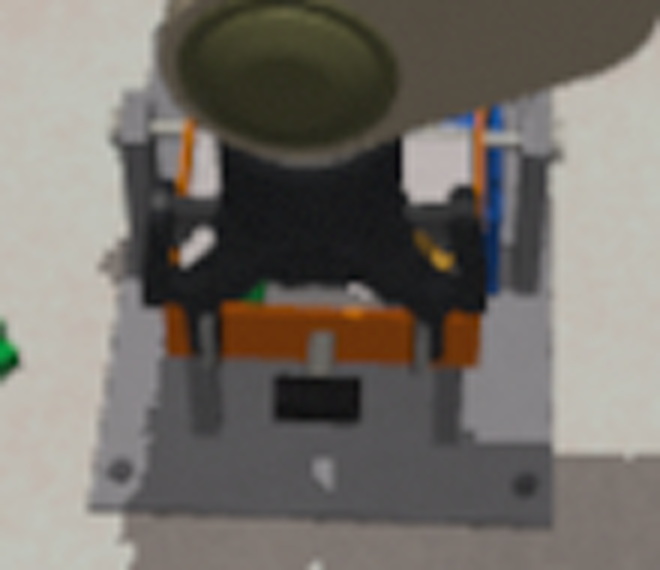

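View pics/top1.png

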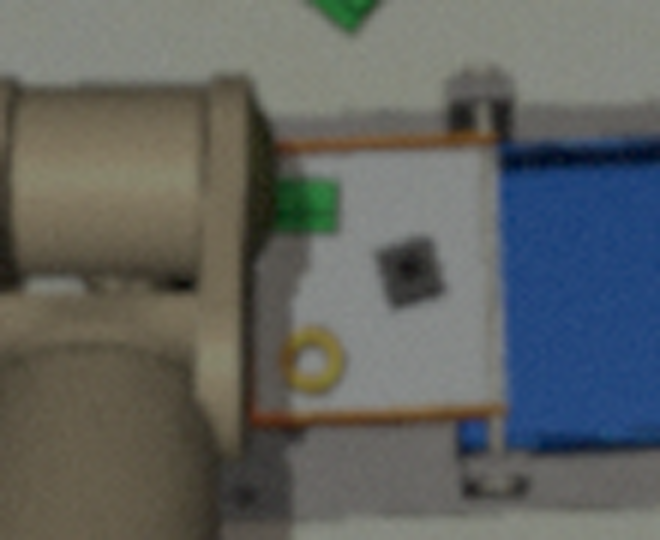

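>>> drive_tool --gripper '[0,0,0,0,0]' --pt "0 0.0165 0" --pt "0 0.0165 0" --pt "0 0.016 0" --pt "0 0 0" --pt "0 0 0" --turn '[0,0,0,0,0]'

```text
time_s: 4.97
eef_pos: [518.4, 127.9, 88.6]
ee_rot: [0.707, -0.707, -0.024, 0.023]
force: [-0.7, 0.0, 0.3]
grip_width: 0.998
```

>>> drive_tool --gripper '[0.3,0.4,0.6,0.8,1,1,1,1]' --pt "0 0 0" --pt "0 0 0" --pt "0 0 0" --pt "0 0 0" --pt "0 0 0" --pt "0 0 0" --pt "0 0 0" --pt "0 0 0" --turn '[0,0,0,0,0,0,0,0]' --force 50

```text
time_s: 5.63
eef_pos: [516.0, 127.6, 88.1]
ee_rot: [-0.707, 0.707, 0.021, -0.025]
force: [-15.2, -1.7, 12.6]
grip_width: 0.461
```

```bash
python3 - <<'E'
from h import *
np.set_printoptions(precision=2,suppress=True)
for c,(x0,y0,x1,y1) in(("side",(200,150,310,245)),):
    im,d=ctrl.capture(c);cv2.imwrite(f"pics/{c}2.png",cv2.resize(im[y0:y1,x0:x1,::-1],None,fx=6,fy=6,interpolation=cv2.INTER_CUBIC))
s=ctrl.sense();print(s["time_s"],s["eef_pos"],s["force"],s["wrist_torque"],s["grip_width"],s["joints"],ctrl.grip_depth)
E
```

```text
5.6833 [515.97 127.58  88.12] [-14.98  -1.86  14.41] [-0.31  2.23 -0.12] 0.4596671767447556 [ 0.02  0.49  1.65 -0.    1.01 -0.04] 18.700000000000003
```

View pics/side2.png

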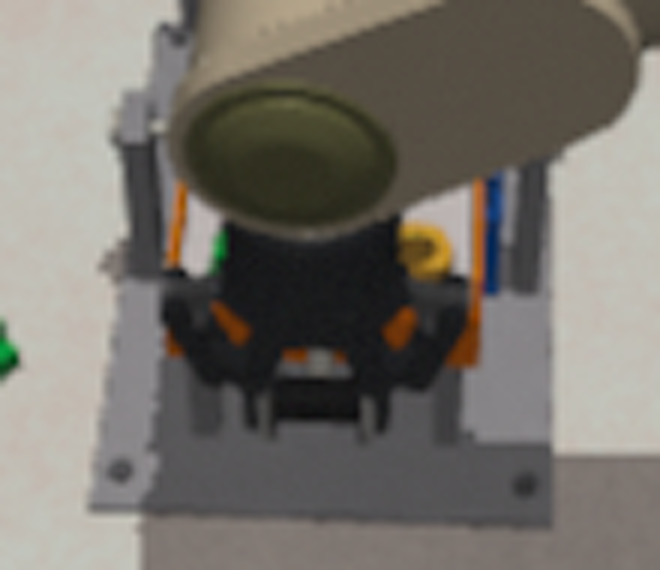

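```bash
python3 - <<'E'
import numpy as np
t=np.linspace(0,np.pi/2,81);z=np.round(165*(np.cos(t)-1),1);y=np.round(-165*np.sin(t),1)
dy=np.diff(y)/1000;dz=np.diff(z)/1000
for k in range(4): print([[0,round(a,4),round(b,4)] for a,b in zip(dy[20*k:20*k+20],dz[20*k:20*k+20])])
E
```

```text
[[0, np.float64(-0.0032), np.float64(-0.0)], [0, np.float64(-0.0033), np.float64(-0.0001)], [0, np.float64(-0.0032), np.float64(-0.0002)], [0, np.float64(-0.0032), np.float64(-0.0002)], [0, np.float64(-0.0033), np.float64(-0.0003)], [0, np.float64(-0.0032), np.float64(-0.0003)], [0, np.float64(-0.0032), np.float64(-0.0005)], [0, np.float64(-0.0032), np.float64(-0.0004)], [0, np.float64(-0.0032), np.float64(-0.0006)], [0, np.float64(-0.0032), np.float64(-0.0006)], [0, np.float64(-0.0032), np.float64(-0.0006)], [0, np.float64(-0.0031), np.float64(-0.0008)], [0, np.float64(-0.0032), np.float64(-0.0007)], [0, np.float64(-0.0031), np.float64(-0.0009)], [0, np.float64(-0.0031), np.float64(-0.0009)], [0, np.float64(-0.0031), np.float64(-0.001)], [0, np.float64(-0.0031), np.float64(-0.001)], [0, np.float64(-0.003), np.float64(-0.0011)], [0, np.float64(-0.003), np.float64(-0.0011)], [0, np.float64(-0.003), np.float64(-0.0013)]]
[[0, np.float64(-0.003), np.float64(-0.0012)], [0, np.float64(-0.003), np.float64(-0.0014)], [0, np.float64(-0.0029), np.float64(-0.0013)], [0, np.float64(-0.0029), np
[... 1938 characters left out ...]
[0, np.float64(-0.0009), np.float64(-0.0031)], [0, np.float64(-0.0009), np.float64(-0.0031)], [0, np.float64(-0.0007), np.float64(-0.0032)], [0, np.float64(-0.0008), np.float64(-0.0031)], [0, np.float64(-0.0006), np.float64(-0.0032)], [0, np.float64(-0.0006), np.float64(-0.0032)], [0, np.float64(-0.0006), np.float64(-0.0032)], [0, np.float64(-0.0004), np.float64(-0.0032)], [0, np.float64(-0.0005), np.float64(-0.0032)], [0, np.float64(-0.0003), np.float64(-0.0032)], [0, np.float64(-0.0003), np.float64(-0.0033)], [0, np.float64(-0.0002), np.float64(-0.0032)], [0, np.float64(-0.0002), np.float64(-0.0032)], [0, np.float64(-0.0001), np.float64(-0.0033)], [0, np.float64(0.0), np.float64(-0.0032)]]
```

>>> drive_tool --gripper '[1,1,1]' --pt "-0.0015 0 0" --pt "-0.0012 -0.001 0" --pt "0 0 0" --turn '[0,0,0]'

```text
time_s: 5.93
eef_pos: [515.9, 127.6, 88.8]
ee_rot: [0.707, -0.707, -0.023, 0.022]
force: [5.9, 1.7, -3.3]
grip_width: 0.46
```

>>> drive_tool --gripper '[1,1,1,1,1,1,1,1,1,1]' --pt "0 -0.0032 0" --pt "0 -0.0033 -0.0001" --pt "0 -0.0032 -0.0002" --pt "0 -0.0032 -0.0002" --pt "0 -0.0033 -0.0003" --pt "0 -0.0032 -0.0003" --pt "0 -0.0032 -0.0005" --pt "0 -0.0032 -0.0004" --pt "0 -0.0032 -0.0006" --pt "0 -0.0032 -0.0006" --turn '[0,0,0,0,0,0,0,0,0,0]'

```text
time_s: 6.77
eef_pos: [516.1, 124.2, 120.6]
ee_rot: [0.707, -0.707, -0.023, 0.022]
force: [5.5, 0.7, -6.3]
grip_width: 0.461
```

>>> drive_tool --gripper '[1,1,1,1,1,1,1,1,1,1]' --pt "0 -0.0032 -0.0006" --pt "0 -0.0031 -0.0008" --pt "0 -0.0032 -0.0007" --pt "0 -0.0031 -0.0009" --pt "0 -0.0031 -0.0009" --pt "0 -0.0031 -0.001" --pt "0 -0.0031 -0.001" --pt "0 -0.003 -0.0011" --pt "0 -0.003 -0.0011" --pt "0 -0.003 -0.0013" --turn '[0,0,0,0,0,0,0,0,0,0]'

```text
time_s: 7.6
eef_pos: [516.7, 114.8, 151.4]
ee_rot: [0.707, -0.707, -0.023, 0.022]
force: [6.2, 0.4, -6.8]
grip_width: 0.459
```

```bash
python3 - <<'E'
from h import *
np.set_printoptions(precision=2,suppress=True)
for c,(x0,y0,x1,y1) in(("side",(200,130,310,225)),("top",(180,155,320,255))):
    im,d=ctrl.capture(c);cv2.imwrite(f"pics/{c}3.png",cv2.resize(im[y0:y1,x0:x1,::-1],None,fx=5,fy=5,interpolation=cv2.INTER_CUBIC))
s=ctrl.sense();print(s["time_s"],s["eef_pos"],s["force"],s["wrist_torque"],s["grip_width"],s["joints"])
E
```

```text
7.7 [516.67 114.72 151.58] [ 5.86 -0.25 -5.79] [ 0.43 -0.86 -0.2 ] 0.45871342770436085 [-0.    0.4   1.6   0.    1.14 -0.07]
```

View pics/side3.png

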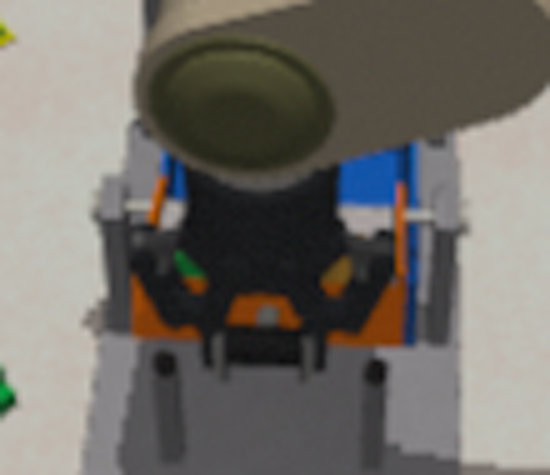

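View pics/top3.png

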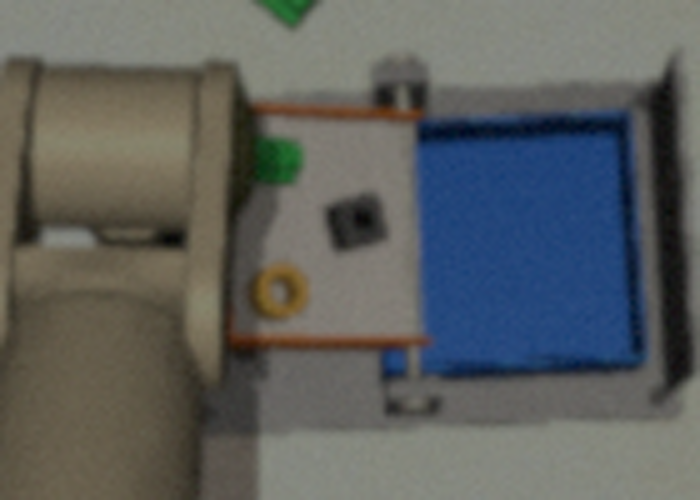

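>>> drive_tool --gripper '[1,1,1,1,1,1,1,1,1,1]' --pt "0.0003 -0.003 -0.0012" --pt "0.0003 -0.003 -0.0014" --pt "0.0002 -0.0029 -0.0013" --pt "0 -0.0029 -0.0015" --pt "0 -0.0029 -0.0015" --pt "0 -0.0028 -0.0015" --pt "0 -0.0028 -0.0016" --pt "0 -0.0028 -0.0017" --pt "0 -0.0028 -0.0017" --pt "0 -0.0027 -0.0018" --turn '[0,0,0,0,0,0,0,0,0,0]'

```text
time_s: 8.53
eef_pos: [517.5, 99.6, 180.2]
ee_rot: [0.707, -0.707, -0.023, 0.023]
force: [-1.6, 0.0, -5.3]
grip_width: 0.463
```

>>> drive_tool --gripper '[1,1,1,1,1,1,1,1,1,1]' --pt "0 -0.0026 -0.0018" --pt "0 -0.0027 -0.0019" --pt "0 -0.0026 -0.0019" --pt "0 -0.0026 -0.002" --pt "0 -0.0025 -0.0021" --pt "0 -0.0025 -0.002" --pt "0 -0.0024 -0.0022" --pt "0 -0.0024 -0.0021" --pt "0 -0.0024 -0.0023" --pt "0 -0.0023 -0.0022" --turn '[0,0,0,0,0,0,0,0,0,0]'

```text
time_s: 9.37
eef_pos: [518.8, 79.2, 205.1]
ee_rot: [0.707, -0.707, -0.022, 0.023]
force: [-5.8, 0.2, -5.5]
grip_width: 0.459
```

```bash
python3 - <<'E'
from h import *
np.set_printoptions(precision=2,suppress=True)
for c,(x0,y0,x1,y1) in(("side",(200,100,310,215)),("top",(180,155,320,255))):
    im,d=ctrl.capture(c);cv2.imwrite(f"pics/{c}4.png",cv2.resize(im[y0:y1,x0:x1,::-1],None,fx=5,fy=5,interpolation=cv2.INTER_CUBIC))
s=ctrl.sense();print(s["time_s"],s["eef_pos"],s["force"],s["wrist_torque"],s["grip_width"],s["joints"])
E
```

```text
9.4667 [518.77  79.06 205.3 ] [-4.75  0.53 -4.19] [ 0.48  0.92 -0.06] 0.4579615782622024 [-0.07  0.33  1.54 -0.    1.27 -0.14]
```

View pics/side4.png

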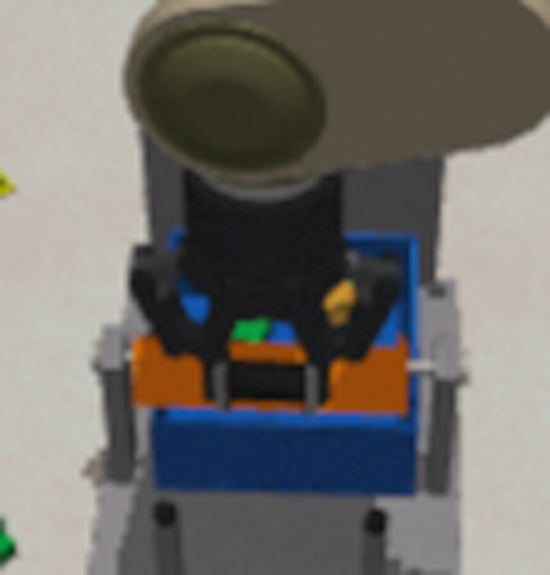

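View pics/top4.png

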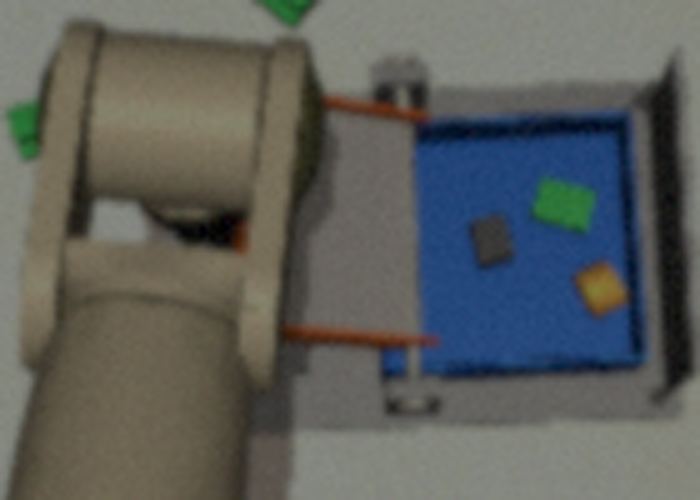

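>>> drive_tool --gripper '[1,1,1,1,1,1,1,1,1,1]' --pt "-0.0001 -0.0022 -0.0023" --pt "-0.0001 -0.0023 -0.0024" --pt "-0.0001 -0.0021 -0.0024" --pt "-0.0001 -0.0022 -0.0024" --pt "-0.0001 -0.002 -0.0025" --pt "-0.0001 -0.0021 -0.0025" --pt "-0.0001 -0.002 -0.0026" --pt "-0.0001 -0.0019 -0.0026" --pt "-0.0001 -0.0019 -0.0027" --pt "-0.0001 -0.0018 -0.0026" --turn '[0,0,0,0,0,0,0,0,0,0]'

```text
time_s: 10.3
eef_pos: [520.2, 54.0, 225.9]
ee_rot: [0.707, -0.707, -0.023, 0.022]
force: [-1.1, 2.4, -3.1]
grip_width: 0.457
```

>>> drive_tool --gripper '[1,1,1,1,1,1,1,1,1,1]' --pt "-0.0001 -0.0018 -0.0027" --pt "-0.0001 -0.0017 -0.0028" --pt "-0.0001 -0.0017 -0.0028" --pt "-0.0001 -0.0016 -0.0028" --pt "-0.0001 -0.0015 -0.0028" --pt "-0.0001 -0.0015 -0.0029" --pt "-0.0001 -0.0015 -0.0029" --pt "-0.0001 -0.0013 -0.0029" --pt "-0.0001 -0.0014 -0.003" --pt "-0.0001 -0.0012 -0.003" --turn '[0,0,0,0,0,0,0,0,0,0]'

```text
time_s: 11.13
eef_pos: [521.8, 25.3, 241.4]
ee_rot: [-0.707, 0.707, 0.024, -0.022]
force: [7.6, 2.8, -2.5]
grip_width: 0.46
```

```bash
python3 - <<'E'
from h import *
np.set_printoptions(precision=2,suppress=True)
for c,(x0,y0,x1,y1) in(("side",(200,80,310,200)),):
    im,d=ctrl.capture(c);cv2.imwrite(f"pics/{c}5.png",cv2.resize(im[y0:y1,x0:x1,::-1],None,fx=5,fy=5,interpolation=cv2.INTER_CUBIC))
s=ctrl.sense();print(s["time_s"],s["eef_pos"],s["force"],s["wrist_torque"],s["grip_width"],s["joints"])
E
```

```text
11.1833 [521.88  24.89 241.56] [ 7.44  3.23 -2.66] [ 0.92 -0.96 -0.02] 0.4604255560856829 [-0.18  0.3   1.49  0.    1.35 -0.24]
```

View pics/side5.png

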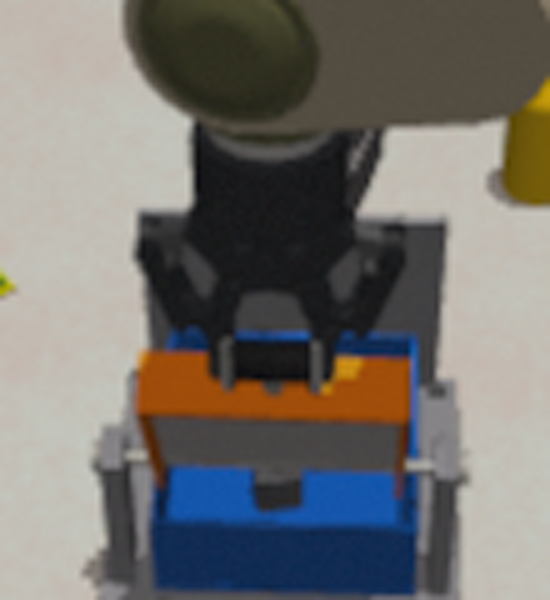

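>>> drive_tool --gripper '[1,1,1,1,1,1,1,1,1,1]' --pt "0.0001 -0.0013 -0.003" --pt "0.0001 -0.0011 -0.003" --pt "0.0001 -0.0011 -0.003" --pt "0.0001 -0.001 -0.0031" --pt "0.0001 -0.001 -0.0031" --pt "0.0001 -0.0009 -0.0031" --pt "0.0001 -0.0009 -0.0031" --pt "0.0001 -0.0007 -0.0032" --pt "0.0001 -0.0008 -0.0031" --pt "0.0001 -0.0006 -0.0032" --turn '[0,0,0,0,0,0,0,0,0,0]'

```text
time_s: 12.02
eef_pos: [523.6, -5.3, 250.6]
ee_rot: [-0.707, 0.707, 0.023, -0.023]
force: [-1.4, 3.6, 6.7]
grip_width: 0.459
```

```bash
python3 - <<'E'
from h import *
from scipy.optimize import least_squares
np.set_printoptions(precision=3,suppress=True)
s=ctrl.sense();print(s["time_s"],s["eef_pos"],s["force"],s["wrist_torque"],s["grip_width"])
P=np.array([[515.9,127.6,88.8],[516.1,124.2,120.6],[516.7,114.8,151.4],[517.5,99.6,180.2],[518.8,79.2,205.1],[520.2,54,225.9],[521.8,25.3,241.4],s["eef_pos"]])
u=np.linalg.lstsq(np.c_[P[:,1],np.ones(8)],P[:,0],rcond=None)[0];print("slope",u, P[:,0]-u[0]*P[:,1]-u[1])
q=P[:,1]*np.hypot(1,u[0])
for fixed in(1,0):
    f=lambda p:np.hypot(q-p[0],P[:,2]-p[1])-(165 if fixed else p[2])
    r=least_squares(f,[-37,88,165]);print(r.x,r.fun, "t",np.arctan2(P[-1,2]-r.x[1],q[-1]-r.x[0]))
print(-81*0,np.array(r.x[0])/np.hypot(1,u[0]))
for c in("side","top"):
    im,d=ctrl.capture(c)
    cv2.imwrite(f"pics/{c}6.png",cv2.resize(im[60:255,180:325,::-1],None,fx=3,fy=3,interpolation=cv2.INTER_CUBIC))
E
```

```text
12.0167 [523.588  -5.328 250.648] [-1.385  3.596  6.721] [ 1.161  0.165 -0.174] 0.459259812742358
slope [ -0.058 523.292] [-0.027 -0.024  0.034 -0.043  0.079  0.025 -0.032 -0.012]
[-37.453  88.688 165.   ] [ 0.265 -0.025 -0.161 -0.066 -0.105 -0.054  0.119  0.114] t 1.3750432263790535
[-38.514  87.816 166.25 ] [ 0.079 -0.064 -0.097  0.051  0.012  0.011  0.08  -0.072] t 1.3698007625414097
0 -38.44968691380226
```

View pics/side6.png

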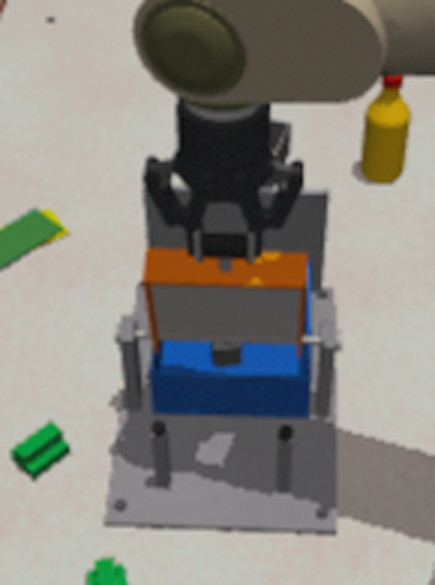

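View pics/top6.png

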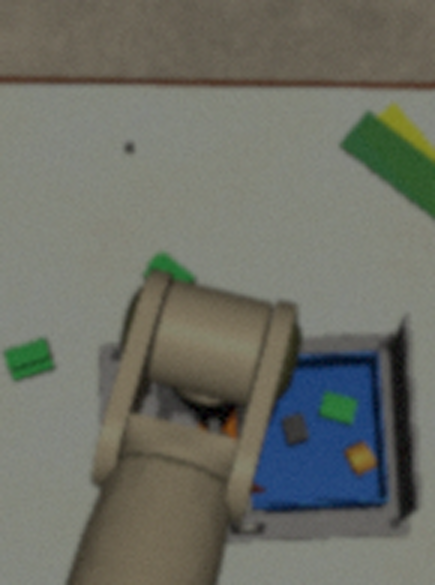

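>>> drive_tool --gripper '[1,1,1,1,1,1,1,1,1,1,1,1,1,1,1]' --pt "0 -0.0007 -0.0032" --pt "0 -0.0007 -0.0032" --pt "0 -0.0005 -0.0032" --pt "0 -0.0005 -0.0031" --pt "0 -0.0004 -0.003" --pt "0 -0.0003 -0.003" --pt "0 -0.0003 -0.003" --pt "0 -0.0002 -0.0025" --pt "0 -0.0002 -0.0022" --pt "0 0 -0.002" --pt "0 0 -0.0015" --pt "0 0 -0.001" --pt "0 0 0" --pt "0 0 0" --pt "0 0 0" --turn '[0,0,0,0,0,0,0,0,0,0,0,0,0,0,0]'

```text
time_s: 13.37
eef_pos: [525.4, -35.9, 253.8]
ee_rot: [0.707, -0.707, -0.023, 0.023]
force: [-4.8, 2.5, 2.9]
grip_width: 0.46
```

```bash
python3 - <<'E'
from h import *
np.set_printoptions(precision=2,suppress=True)
s=ctrl.sense();print(s["time_s"],s["eef_pos"],s["force"],s["wrist_torque"],s["grip_width"],s["dq"])
for c,(x0,y0,x1,y1) in(("side",(200,60,310,200)),("top",(200,140,330,250))):
    im,d=ctrl.capture(c);cv2.imwrite(f"pics/{c}7.png",cv2.resize(im[y0:y1,x0:x1,::-1],None,fx=4.2,fy=4.2,interpolation=cv2.INTER_CUBIC))
    for r in ctrl.pinpoint(c,"flap_handle")+ctrl.pinpoint(c,"flap_hinge"): print(c,round(r["score"],2),w(c,r["centre"]))
    if c=="side":
        hs=cv2.cvtColor(im,cv2.COLOR_RGB2HSV);m=(hs[...,0]<16)&(hs[...,0]>5)&(hs[...,1]>170)&(d>0);m[:, :215]=0;m[:,290:]=0;m[:100]=0;m[200:]=0
        v,u=np.nonzero(m);P=pw(c,u,v,d[v,u])
        # underside plate: grey below lip, between cheeks
        for z in range(120,261,10):
            k=(abs(P[:,2]-z)<5)
            if k.sum()>3: print(z,k.sum(),np.median(P[k],0))
        v,u=np.mgrid[100:190,236:272];v=v.ravel();u=u.ravel();P=pw(c,u,v,d[v,u])
        k=(P[:,2]>125)&(P[:,2]<215)&(abs(P[:,1]+38)<25);Q=P[k]
        print(k.sum(),"plate dy/dz",np.polyfit(Q[:,2],Q[:,1],1))
E
```

```text
13.3667 [525.41 -35.9  253.76] [-4.77  2.48  2.9 ] [ 0.85  0.75 -0.11] 0.4600010147386307 [-0. -0. -0.  0.  0.  0.]
side 0.96 [527.24 -34.71 273.21]
side 0.18 [ 557.02 -443.58    0.27]
side 0.6 [528.26 -41.84 109.32]
140 4 [596.89 -18.45 140.93]
150 4 [597.15 -24.18 151.92]
180 5 [596.66 -14.26 178.28]
200 5 [596.89 -20.87 198.32]
230 8 [516.1  -20.59 231.2 ]
240 462 [528.4 -30.8 238.9]
260 4 [506.78 -26.65 258.93]
741 plate dy/dz [  0.05 -41.97]
top 0.55 [ 515.23 -177.22   28.49]
top 0.49 [524.93 -20.68 277.44]
top 0.62 [531.42 -36.34 109.68]
```

View pics/side7.png

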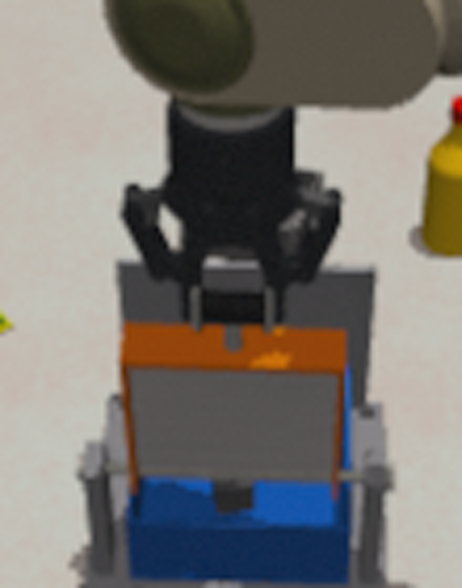

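View pics/top7.png

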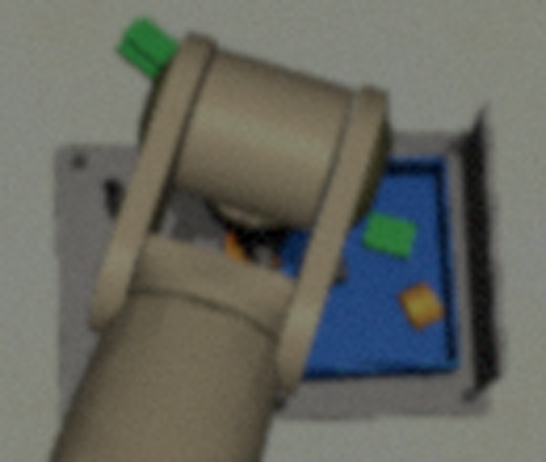

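```bash
python3 - <<'E'
from h import *
np.set_printoptions(precision=3,suppress=True)
D=np.mean([ctrl.capture("side")[1] for _ in range(4)],0);c="side"
def fit(Q,n):
    A=np.c_[Q[:,0],Q[:,2],np.ones(len(Q))]
    k=np.ones(len(Q),bool)
    for _ in range(6):
        x=np.linalg.lstsq(A[k],Q[k,1],rcond=None)[0];r=Q[:,1]-A@x;k=abs(r)<2.5*np.std(r[k])+.5
    print(n,len(Q),k.sum(),x,"y at hinge",x@[527,110,1],"std",r[k].std())
v,u=np.mgrid[0:384,0:512];v=v.ravel();u=u.ravel();P=pw(c,u,v,D[v,u])
k=(abs(P[:,0]-527)<60)&(P[:,2]>130)&(P[:,2]<212)&(abs(P[:,1]+37)<22);fit(P[k],"plate");print(u[k].min(),u[k].max(),v[k].min(),v[k].max())
k=(abs(P[:,0]-535)<85)&(P[:,2]>90)&(P[:,2]<155)&(abs(P[:,1]+208)<25);fit(P[k],"back")
k=(abs(P[:,0]-527)<75)&(P[:,2]>222)&(P[:,2]<245)&(abs(P[:,1]+30)<30);print("lip",np.median(P[k],0))
k=(abs(P[:,0]-527)<75)&(P[:,2]>20)&(P[:,2]<60)&(abs(P[:,1]+20)<40);fit(P[k],"bin front")
print(ctrl.sense()["eef_pos"])
E
```

```text
plate 768 768 [  0.059   0.054 -73.819] y at hinge -36.57793576173135 std 0.698182091270762
234 276 150 169
back 410 410 [   0.058   -0.    -239.227] y at hinge -208.76205899315784 std 0.9662830797263948
lip [526.73  -28.457 238.756]
bin front 388 388 [  0.071   0.001 -56.485] y at hinge -19.2046392642783 std 0.7385869400946613
[525.383 -35.863 253.717]
```

```bash
python3 - <<'E'
from h import *
np.set_printoptions(precision=4,suppress=True)
def fit(X,y,n):
    A=np.c_[X,np.ones(len(X))];k=np.ones(len(X),bool)
    for _ in range(8):
        x=np.linalg.lstsq(A[k],y[k],rcond=None)[0];r=y-A@x;k=abs(r)<2*np.std(r[k])+.3
    print(n,len(X),k.sum(),x,"std",r[k].std())
    return x
D=np.load("side0.npy");c="side"
v,u=np.mgrid[0:384,0:512];v=v.ravel();u=u.ravel();P=pw(c,u,v,D[v,u])
k=(abs(P[:,0]-523)<65)&(P[:,1]>-25)&(P[:,1]<80)&(abs(P[:,2]-113)<12);x=fit(P[k][:,:2],P[k,2],"plate t=0");print(x@[527,-37,1],x@[521,80,1])
k=(abs(P[:,0]-300)<100)&(abs(P[:,1]-0)<150);fit(P[k][:,:2],P[k,2],"bench")
k=(abs(P[:,0]-520)<90)&(P[:,1]>120)&(P[:,1]<165)&(abs(P[:,2]-8)<6);fit(P[k][:,:2],P[k,2],"base")
im,D=ctrl.capture(c);P=pw(c,u,v,D[v,u])
for a,b in((120,150),(150,180),(180,212),(130,212)):
  k=(abs(P[:,0]-527)<55)&(P[:,2]>a)&(P[:,2]<b)&(abs(P[:,1]+37)<22);x=fit(P[k][:,[0,2]],P[k,1],(a,b));print(x@[527,(a+b)/2,1])
k=(abs(P[:,0]-527)<75)&(P[:,2]>222)&(P[:,2]<250)&(abs(P[:,1]+30)<30)
h=np.histogram2d(P[k,1],P[k,2],[range(-60,1,5),range(220,255,3)])[0].astype(int);print(h)
k=(abs(P[:,0]-517-0)<14)&(P[:,2]>255)&(P[:,2]<292)&(abs(P[:,1]+30)<30);print(np.median(P[k],0),k.sum(),P[k].min(0),P[k].max(0))
E
```

```text
plate t=0 887 724 [  0.0028  -0.0015 110.7365] std 1.3888245574159326
112.24222198084667 112.05065375930464
bench 4919 4622 [ 0.      0.0001 -1.0716] std 1.6408941541823363
base 98 83 [ 0.0043 -0.0594  9.6628] std 1.4558399298242322
(120, 150) 239 234 [  0.0612   0.0476 -73.971 ] std 1.2700502269867162
-35.27511793393135
(150, 180) 256 243 [  0.0541   0.0573 -71.6289] std 1.2045128858877765
-33.65324339655521
(180, 212) 295 286 [  0.0585   0.0576 -73.9139] std 1.2612549675802671
-31.813311363760555
(130, 212) 714 687 [  0.0574   0.0561 -73.0606] std 1.2284294924887444
-33.23622359059407
[[ 0  0  0  0  0  0  0  0  0  0  0]
 [ 0  0  0  0  0  2 10  2  0  0  0]
 [ 0  0  0  0  0  1 34  9  0  0  0]
 [ 0  0  0  0  0 10 48  9  0  0  0]
 [ 0  0  0  0  0 17 44  4  1  0  0]
 [ 0  0  0  0  0 15 44  4  0  0  0]
 [ 0  0  0  0  0 25 43  3  4  1  0]
 [ 0  0  0  1  0 30 41  4  1  0  0]
 [ 0  2  1  2 15 37 33  0  0  0  0]
 [ 0  1  0  2  8 26 16  1  0  0  0]
 [ 0  1  1  0  0  2  1  0  0  0  0]
 [ 0  0  0  0  0  0  0  0  0  0  0]]
[517.1696 -26.0027 279.2991] 97 [504.1315 -37.436  255.7504] [530.9911 -18.7425 291.8109]
```

>>> drive_tool --gripper '[1,1,1,1,1,1,1,1]' --pt "0 0 -0.0005" --pt "0 0 -0.001" --pt "0 0 -0.0015" --pt "0 0 -0.0015" --pt "0 0 -0.001" --pt "0 0 -0.0005" --pt "0 0 0" --pt "0 0 0" --turn '[0,0,0,0,0,0,0,0]'

```text
time_s: 14.58
eef_pos: [525.7, -41.9, 253.7]
ee_rot: [0.707, -0.707, -0.022, 0.023]
force: [-4.8, 2.9, 3.0]
grip_width: 0.461
```

```bash
cat > m.py <<'E'
from h import *
np.set_printoptions(precision=4,suppress=True)
def fit(X,y,n):
    A=np.c_[X,np.ones(len(X))];k=np.ones(len(X),bool)
    for _ in range(8):
        x=np.linalg.lstsq(A[k],y[k],rcond=None)[0];r=y-A@x;k=abs(r)<2.5*np.std(r[k])+.3
    print(n,len(X),k.sum(),x,"std",r[k].std());return x
c="side";v,u=np.mgrid[0:384,0:512];v=v.ravel();u=u.ravel()
F=[ctrl.capture(c) for _ in range(3)];D=np.mean([f[1] for f in F],0);im=F[-1][0];P=pw(c,u,v,D[v,u])
for a,b in((125,170),(170,212),(125,212)):
  k=(abs(P[:,0]-527)<55)&(P[:,2]>a)&(P[:,2]<b)&(abs(P[:,1]+37)<22);x=fit(P[k][:,[0,2]],P[k,1],(a,b));print("hinge y of face",x@[527,110,1])
k=(abs(P[:,0]-535)<85)&(P[:,2]>90)&(P[:,2]<155)&(abs(P[:,1]+208)<25);fit(P[k][:,[0,2]],P[k,1],"back")
k=(abs(P[:,0]-527)<70)&(P[:,2]>230)&(P[:,2]<246)&(abs(P[:,1]+33)<25);x=fit(P[k][:,:2],P[k,2],"liptop");print("lip y range",np.percentile(P[k,1],[2,98]))
for r in ctrl.pinpoint(c,"flap_handle")[:1]: print(w(c,r["centre"]))
s=ctrl.sense();print(s["time_s"],s["eef_pos"],s["force"],s["wrist_torque"],s["grip_width"])
cv2.imwrite("pics/side_%d.png"%(s["time_s"]*100),cv2.resize(im[60:200,200:310,::-1],None,fx=4.2,fy=4.2,interpolation=cv2.INTER_CUBIC))
E
python3 m.py
```

```text
(125, 170) 383 383 [  0.0597   0.0199 -70.277 ] std 0.8103755885907243
hinge y of face -36.63805976572806
(170, 212) 395 394 [  0.0598   0.0221 -70.7997] std 0.8452676443506874
hinge y of face -36.87379093211642
(125, 212) 778 776 [  0.0598   0.019  -70.2462] std 0.8248727899933676
hinge y of face -36.620457203925895
back 401 398 [   0.0588   -0.0012 -239.7152] std 1.028441179847266
liptop 495 453 [  0.0008  -0.022  237.8157] std 0.8182337334503973
lip y range [-54.8622 -15.5452]
[526.8918 -38.1288 276.2012]
14.7833 [525.746  -41.8966 253.7186] [-4.7395  1.8593  2.9177] [ 0.8476  0.7228 -0.0753] 0.4581871638189167
```

>>> drive_tool --gripper '[1,1,1,1,1,1,1]' --pt "0 0 -0.0005" --pt "0 0 -0.0008" --pt "0 0 -0.001" --pt "0 0 -0.0006" --pt "0 0 -0.0004" --pt "0 0 0" --pt "0 0 0" --turn '[0,0,0,0,0,0,0]'

```text
time_s: 15.37
eef_pos: [525.9, -45.3, 253.6]
ee_rot: [-0.707, 0.707, 0.022, -0.023]
force: [-4.7, 2.2, 2.9]
grip_width: 0.458
```

```bash
python3 m.py; ls -t pics|head -1
```

```text
(125, 170) 401 400 [  0.0578  -0.0062 -66.2513] std 0.8175731422486485
hinge y of face -36.49229991278326
(170, 212) 400 398 [  0.0604  -0.0045 -67.7416] std 0.831232184408962
hinge y of face -36.40166202825183
(125, 212) 801 797 [  0.0591  -0.0021 -67.5638] std 0.8231116172699894
hinge y of face -36.62538793129803
back 377 375 [   0.0594    0.0058 -240.9198] std 1.0583444252703653
liptop 483 448 [  0.0013  -0.0135 237.9115] std 0.8235632726646583
lip y range [-56.605  -18.9114]
[530.346  -44.3374 276.2376]
15.5667 [525.9279 -45.3288 253.624 ] [-5.0148  1.9331  1.9954] [ 0.6407  0.6715 -0.0841] 0.4633984576105556
side_1556.png
```

```bash
sed -i 's/range(3)/range(12)/' m.py; python3 m.py; python3 - <<'E'
from h import *
im,d=ctrl.capture("top");cv2.imwrite("pics/top9.png",cv2.resize(im[80:290,90:410,::-1],None,fx=2.4,fy=2.4,interpolation=cv2.INTER_CUBIC))
for r in ctrl.pinpoint("top","bin")[:1]:print(w("top",r["centre"]))
im,d=ctrl.capture("side");cv2.imwrite("pics/side9.png",cv2.resize(im[60:210,190:320,::-1],None,fx=4,fy=4,interpolation=cv2.INTER_CUBIC))
E
```

```text
(125, 170) 377 376 [  0.0601   0.0004 -68.4637] std 0.4153355769668287
hinge y of face -36.72967843235567
(170, 212) 389 389 [  0.0582  -0.0039 -66.694 ] std 0.4178166080867678
hinge y of face -36.46215093876707
(125, 212) 766 765 [  0.0591  -0.0016 -67.6218] std 0.4186580614474208
hinge y of face -36.65177834291726
back 369 367 [   0.0588    0.0008 -239.9598] std 0.5280616849015788
liptop 470 421 [  0.0016  -0.0048 238.1096] std 0.43874860341162186
lip y range [-56.7954 -19.0087]
[528.4058 -43.0743 275.79  ]
16.2167 [525.945  -45.3149 253.6152] [-4.9206  1.5931  1.7853] [ 0.662   0.7575 -0.0921] 0.45933264939017193
[ 526.72009194 -106.08241855   10.32404245]
```

View pics/side9.png

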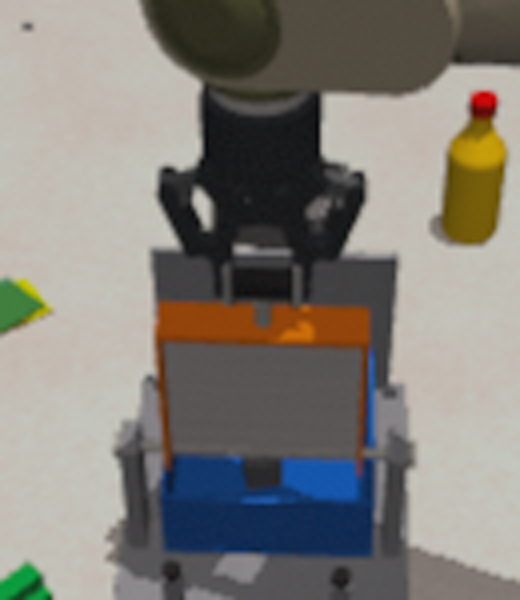

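View pics/top9.png

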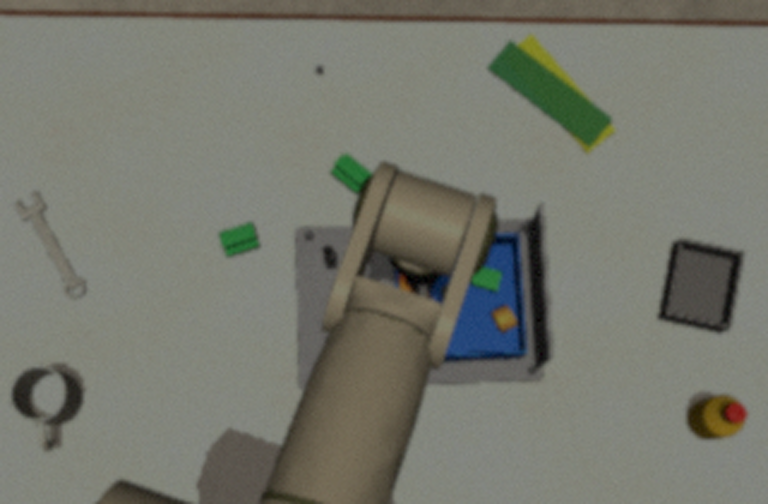

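```bash
python3 -c "
from rig import ctrl
print(ctrl.finish_job())"
```

```text
the job is handed in; nothing more can be done
None
```

The flap now stands upright, with the gripper still holding its T-handle, and all three parts are in the blue bin. I handed the job in at about 16.3 s.

- **Swing:** I pinched the handle's flat ends from above and raised the flap at about 0.24 rad/s. By about 0.78 rad the bushing, shoe and spacer were all in the bin, and the fingers never went near them.
- **Upright check:** In the last pictures the flap's face leaned about 0.002 rad and its lip about 0.005 rad, in opposite directions. The fixed back plate, measured the same way, read 0.001 rad. The arm was still when I read it before handing in, with about 5 N on the wrist.
- **Surroundings:** The bin's last detected position was within detector noise of where it started. In the last pictures, the bottle, tub, wrench, mug and look-alike shoes appear where they started.
- **Disagreement:** At the nominal end of the arc, the arm's own position put the flap about 0.01 rad short of upright, but depth images showed about 0.055 rad. The likely cause is that the pads gripped the handle slightly above its centre. I trusted the images and corrected by 9.3 mm, so the gripper sits about 7 mm off the handle's centre but still has a full grip.
- **Weak readings:** The network's handle position was off by about 7 mm, so I used it only as a rough check.

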